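Third hand for a bin pull

ROBOT

A 7-joint arm with a two-finger parallel gripper is mounted at the origin on the work surface. World frame = base frame: x ahead of the robot, y to its left, z up, the work surface at z = 0. Lengths are in mm, angles in rad, forces in N, time in s.
With the tool pointing down it reaches from about 400 to 875 mm from the base axis. Payload 4.4 kg.
Tool frame: the origin (TCP) lies between the finger pads; the fingertips stand 17 mm ahead of it and the grasp point (between the pads) lies 2 mm behind it; z points along the fingers, y is the line along which they close (so a half turn about z gives the same grasp; the last joint's range is limited). The gripper opens to 85 mm and grips with 20 to 120 N. Pads are 22 mm wide; open, the fingers measure 114 mm over their backs; the gripper's body (76 mm by 85 mm) begins 54 mm behind the grasp point. The pads swing forward as they close: fully open they stand 13 mm farther back than shut.
Start: joints at [-1.279, 0.628, 0.038, 1.517, -0.027, 0.996, -0.02], TCP at [227.617, 608.858, 248.313] pointing down, gripper open.
Joint ranges: [-3.06, 3.06], [-0.37, 2.12], [-1.25, 1.32], [0.18, 2.47], [-1.1, 4.24], [0.23, 1.98], [-2.94, 2.94]. Speed limits (rad/s): [2.57, 2.57, 3.14, 3.14, 3.14, 3.14, 3.14].

INTERFACE

Orientations are given as [roll, pitch, yaw] about the fixed x, y, z axes, in that order (R = Rz(yaw) Ry(pitch) Rx(roll)).
In Python, from cell import sensors, get_image, ctrl gives the robot as it stands.
- The arm moves only by the tool send_rows, never from a script. Its argument "series" is a list of rows, each a list of 3 entries, a list of its own where there are three numbers: the finger opening in mm, from 0 to 85.4, then the shift along the world's x, y, z in units of 60 mm (1.0 is 60 mm), then the turn, a rotation vector about the world's x, y, z in units of 5 degrees (1.0 is 5 degrees). A call has 1 to 8 rows; each row shifts and turns the commanded pose from where the row before left it; what a row does not reach is not made up. A row lasts 1/8 s, in which the tool goes at most 62.5 mm and 10.7 degrees, less where a joint would pass 70% of its speed; a pose out of reach is approached as far as the arm can. A call is refused whole if a number of a shift passes 1 or a number of a turn 1, either way. A call with a gripper value outside its range is refused whole. The fingers move at their own pace and stop on an object; the grip force is fixed at half the most. Time passes only in rows, so rows that do not move let the fingers close. It gives the time, the measured TCP pose, the force, the opening and the grip force at its end, in the units of the state.
- sensors.read_state(): the state, without advancing time (a new reading comes with each control period).
- get_image(name): name is "scene" or "top"; returns a dict with "img" (400x640x3 uint8, red, green, blue), "depth" (400x640 float32, mm along the optical axis (not along the pixel's ray), 0 where there is no reading), "vfov" (degrees; the focal length in pixels is half the picture's height over the tangent of half this angle, whatever the lens; pixels are square), "cx", "cy" (the principal point, pixels), "world_to_cam" (4x4, takes a point from world to camera coordinates). Camera axes: x right, y down, z forward; pixel columns grow to the right and rows downward; lengths in mm; the calibration is good to about 2 mm. A picture is of the moment at which its call begins.
- ctrl.finish_job(): hands the job in; it is judged then, once.
The state is a dict: "clock": time; "qpos": joint angles; "qd": joint speeds; "tau": joint torques, N m; "eef_pos": TCP position; "tool_rot": TCP orientation; "force": force on the tool from outside, world axes, zero at the start; "torque": the same for the moment, N m; "width": finger opening in mm; "gripper_force": force on a finger pad.
Only numpy, scipy, OpenCV 4.12 (cv2) and the standard library are available. Lean on these libraries where they do the work, as an engineer would, in place of code of your own. Each camera call takes 0.05 s, during which the arm holds its last target. There are 200 camera calls.

TASK

Pick up the T-shaped aluminium pull, push the tray's tilt-out bin fully shut with it, and hold it flat against the bin's front, upright, with its two screw holes over the two holes in the bin, so that I can screw it on. Feel for where the bin seats, then keep a steady push of about 10 newtons straight into the front, through the pull only, never ramming it (30 newtons is too much). Finish while still gripping and pressing, and leave everything else on the bench where it is.

Things in the scene. Friction and masses are not known exactly. Their poses are not given: they have to be found in the camera images.
- tray: White plastic hardware tray fixed to the bench, 260 long, 130 wide, walls 70 high; carries the tilt-out bin. Origin: on the bench, under the middle of the bin end. x points from the bin end along the tray, z up; the bin front faces -x. With the bin shut but not pressed, its outer front face is the plane x = -10 mm (10 mm proud of the tray).
- bin (a joint): Hinge angle of the white tilt-out bin: 0 shut (front vertical), to 0.5 rad, top tilted out. Hinge line: lower edge of the outer front face, 10 above the bench. Stays where left; closes with under 3 N. Once shut, pushing sinks the whole bin straight into the tray on rubber buffers: they give from 3 N, then 1 mm per further 1.5 N, hard stop at 12 mm.
- bin_front (a point): Point on the outer front face of the bin, midway between its two dark screw holes (72 apart, level); 58 above the bench when shut. The front panel is 112 wide and 78 high, top edge 88 above the bench when shut. Axes move with the bin: x into the bin, y along the front, z up the front.
- pull: Loose aluminium pull, T-shaped from above, 0.12 kg, standing upright. Plate 90 wide (y), 40 high, 5 thick; its flat mating face is the plane x = 0. From mid-plate a grip blade 12 thick (y), 50 high runs back to x = -42 mm. Origin: underside, on the mating face, mid-width. x points out of the mating face (into the bin when mounted). Holes at y = +-36, 20 up. Grip the blade from above.
- pull_back (a point): Point on the pull's mating face midway between its two screw holes, 20 above its underside; axes as the pull.
- hammer: Bystander: hammer with lime silicone grip, 280 long, lying
- spanner: Bystander: adjustable spanner, 170 long, lying
- screwdriver: Bystander: screwdriver, 180 long, lying
- bottle: Bystander: small glass bottle with clip-on lid, 52 across, 90 high
- pot: Bystander: small steel cup, 64 across, 50 high
- tape: Bystander: grey tape measure, 70 x 38 x 62 high
- strip: Bystander: flat steel strip, 100 x 28 x 5, lying
Mind the look-alikes: they are no part of the job. Leave any orange, red or yellow look-alike of the pull alone.

How it is judged:
By the outcome, as a careful person would: the job done as asked, in the order asked, and still so for the second after the job is handed in, while the arm keeps its last pose, push and grip.
It also fails if it takes over 42 s, if anything falls off the work surface, if the arm or the gripper's body presses on something with over 40 N, if the wrist force passes 120 N, or if a joint passes its speed limit or range.

## Working session

There is one attempt and no reset: what is moved stays moved. The work goes in short steps, Python scripts to look and compute and a tool call to move; the robot and the scene stay as the last step left them, time stands still between calls to the robot, and variables do not carry over. Pictures are saved under pics/ and viewed, at most 10 in all, crops included, and the job is handed in when it is done.

Besides the shell and the picture viewer there is one more tool, called after ">>>" as a command line: name --argument value ..., lists and objects as JSON in quotes. send_rows: Moves the arm, as the interface text tells. Its arguments: {"type":"object","properties":{"series":{"type":"array"}},"required":["series"]}

```bash
mkdir -p pics; ls; python3 - <<'E'
from cell import sensors,get_image
import cv2,numpy as np
for n in("scene","top"):
    d=get_image(n); np.savez(f"{n}0.npz",**d)
    cv2.imwrite(f"pics/{n}0.png",d["img"][:,:,::-1]); print(n,d["vfov"],d["cx"],d["cy"],np.round(d["world_to_cam"],3).tolist())
print(sensors.read_state())
E
```

```text
pics
scene 49.30734584042828 314.07493873469065 196.9329805856902 [[0.857, 0.516, 0.003, -385.877], [0.452, -0.749, -0.484, -377.654], [-0.248, 0.416, -0.875, 1237.831], [0.0, 0.0, 0.0, 1.0]]
top 53.00321224569441 317.1169595097926 198.09429355384955 [[-0.015, -1.0, 0.016, -190.931], [-0.987, 0.012, -0.163, 574.775], [0.163, -0.018, -0.986, 886.826], [0.0, 0.0, 0.0, 1.0]]
{'clock': 0.1, 'qpos': array([-1.27877523,  0.62924419,  0.03848335,  1.51825884, -0.02701768,
        0.99630435, -0.02003598]), 'qd': array([ 0.00100829, -0.0025778 , -0.00037741, -0.0025608 , -0.00197494,
       -0.00068669,  0.00092822]), 'tau': array([ 2.99546191e-03, -5.64541268e+01,  1.23072267e+00, -1.93974406e+01,
        1.13771239e-02,  5.44085138e-03, -5.79995998e-06]), 'eef_pos': array([227.45484214, 608.34200338, 247.49077712]), 'tool_rot': array([-3.13989708e+00,  2.43248558e-05,  2.78369496e+00]), 'force': array([-0.6147475, -0.2191794, -0.7371258]), 'torque': array([ 0.03871737,  0.03705288, -0.02983538]), 'gripper_force': 0.0, 'width': 85.08639879223847}
```

View pics/scene0.png

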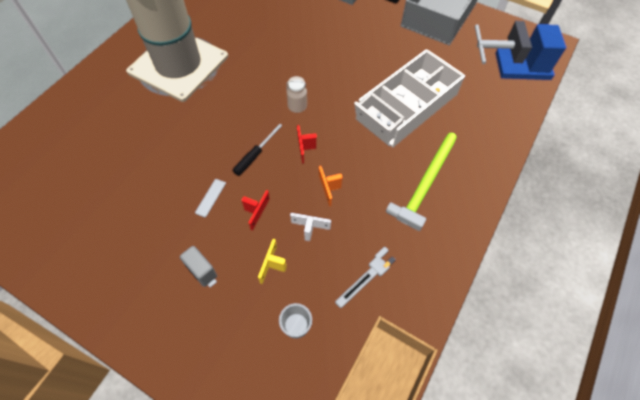

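View pics/top0.png

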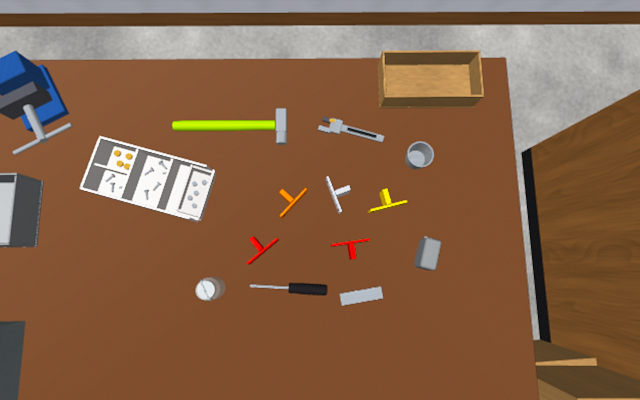

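The aluminium (pale grey) T is at top (337,193), scene (311,222). The other Ts are orange (292,201), red (262,249) and (350,247), and yellow (388,201). Only the grey one fits "aluminium", so I'll confirm it in a crop together with the tray.

```bash
cat > h.py <<'E'
import numpy as np,cv2
def load(n): return dict(np.load(f"{n}.npz"))
def f(d): return d["img"].shape[0]/2/np.tan(np.radians(d["vfov"])/2)
def ray(d,u,v):
    W=d["world_to_cam"];R=W[:3,:3];o=-R.T@W[:3,3]
    u=np.asarray(u,float);v=np.asarray(v,float)
    r=np.stack([(u-d["cx"])/f(d),(v-d["cy"])/f(d),np.ones_like(u)],-1)@R
    return o,r
def plane(d,u,v,z):
    o,r=ray(d,u,v); return o+r*((z-o[2])/r[...,2])[...,None]
def pts(d):
    v,u=np.mgrid[:d["img"].shape[0],:d["img"].shape[1]]
    o,r=ray(d,u,v); return o+r*d["depth"][...,None]
def proj(d,p):
    c=np.asarray(p)@d["world_to_cam"][:3,:3].T+d["world_to_cam"][:3,3]
    return c[...,:2]/c[...,2:]*f(d)+[d["cx"],d["cy"]]
E
python3 - <<'E'
from h import *
t=load("top0");s=load("scene0")
a=cv2.resize(t["img"][130:225,75:225],(800,507),interpolation=cv2.INTER_CUBIC)
b=cv2.resize(t["img"][165:225,270:420],None,fx=2.6,fy=2.6,interpolation=cv2.INTER_CUBIC)
c=cv2.resize(s["img"][45:150,345:470],(400,336),interpolation=cv2.INTER_CUBIC)
e=cv2.resize(s["img"][205:245,280:340],(390,260),interpolation=cv2.INTER_CUBIC)
o=np.zeros((600,800,3),np.uint8);o[:260,:400]=cv2.resize(a,(400,260));o[:156,405:795]=b;o[262:598,:400]=c;o[262:522,405:795]=e
cv2.imwrite("pics/c1.png",o[:,:,::-1])
P=pts(t);hsv=cv2.cvtColor(t["img"],cv2.COLOR_RGB2HSV)
m=np.zeros((400,640),bool);m[170:218,320:358]=1
m&=(hsv[...,1]<70)
for lo,hi in((33,44),(45,56)):
    k=m&(P[...,2]>lo)&(P[...,2]<hi);q=P[k]
    print(lo,k.sum(),q.mean(0),cv2.minAreaRect(q[:,:2].astype(np.float32)))
m=np.zeros((400,640),bool);m[130:225,75:225]=1
m&=(hsv[...,1]<70)
k=m&(P[...,2]>64)&(P[...,2]<76);print("rim",k.sum(),cv2.minAreaRect(P[k][:,:2].astype(np.float32)))
k=m&(P[...,2]>78)&(P[...,2]<100);q=P[k];print("bin",k.sum(),q.mean(0),cv2.boxPoints(cv2.minAreaRect(q[:,:2].astype(np.float32))),q[:,2].max())
k=m&(P[...,2]>8);print(cv2.boxPoints(cv2.minAreaRect(P[k][:,:2].astype(np.float32))))
E
```

```text
33 100 [ 583.22420078 -241.14763254   40.05538536] ((588.0562744140625, -254.95013427734375), (88.09878540039062, 38.66371536254883), 20.041683197021484)
45 82 [ 589.55224293 -258.10618872   50.81792591] ((590.1249389648438, -258.41986083984375), (12.00168228149414, 36.05424880981445), 20.275144577026367)
rim 855 ((619.6477661132812, 185.9512176513672), (285.6255187988281, 130.44924926757812), 73.80162811279297)
bin 276 [585.19465234  71.37127082  84.86237054] [[525.54913   61.802296]
 [632.1031    30.47292 ]
 [648.7873    87.21724 ]
 [542.23334  118.546616]] 91.89411063377952
[[ 419.55164 -181.6924 ]
 [ 552.9159  -226.94609]
 [ 731.62476  299.7152 ]
 [ 598.2605   344.96893]]
```

View pics/c1.png

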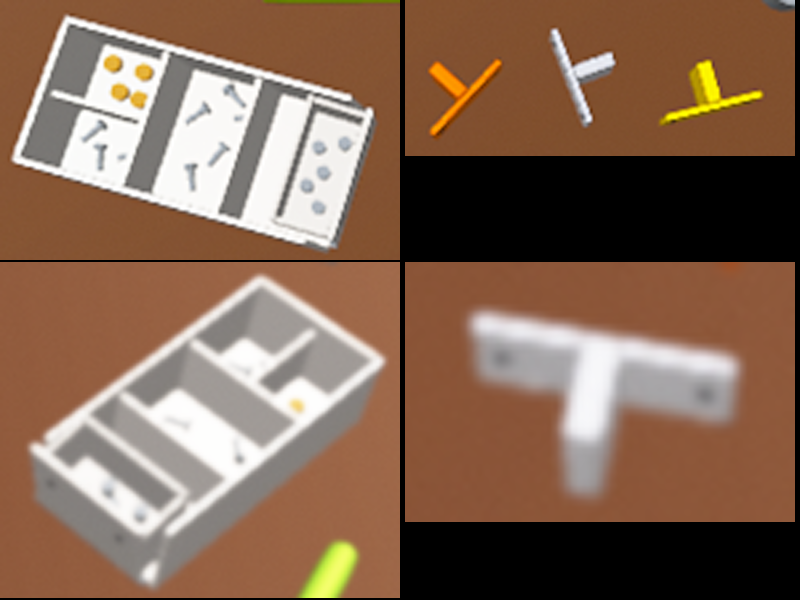

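The crop confirms the grey T with two dark holes is the aluminium pull, with its blade toward the robot's right. The bin is at the tray's right end, tilted out, with its two front holes at scene (361,114) and (382,131). Next I'll measure both accurately.

```bash
python3 - <<'E'
from h import *
from scipy.optimize import least_squares
for n,box,tb in(("top0",(170,218,320,358),(125,230,70,225)),("scene0",(205,245,285,335),(45,150,345,470))):
    d=load(n);P=pts(d);hsv=cv2.cvtColor(d["img"],cv2.COLOR_RGB2HSV);w=hsv[...,1]<70
    m=np.zeros(w.shape,bool);m[box[0]:box[1],box[2]:box[3]]=1;m&=w
    print(n,"bench z",np.median(P[box[0]:box[1],box[2]:box[3]][~w[box[0]:box[1],box[2]:box[3]]][:,2]))
    k=m&(P[...,2]>46)&(P[...,2]<56);q=P[k];print("blade",k.sum(),q.mean(0),cv2.minAreaRect(q[:,:2].astype(np.float32)))
    # plate top: z~40, away from blade
    c=q[:,:2].mean(0)
    k=m&(P[...,2]>36)&(P[...,2]<44);q=P[k]
    a=np.radians(110);ex=np.array([np.cos(a),np.sin(a)]);ey=np.array([-ex[1],ex[0]])
    l=(q[:,:2]-c)@np.stack([ex,ey],1);kk=(abs(l[:,1])>9)&(l[:,0]>5);q=q[kk];l=l[kk]
    vx,vy,x0,y0=cv2.fitLine(q[:,:2].astype(np.float32),cv2.DIST_HUBER,0,.01,.01).ravel()
    print("plate",len(q),"ang",np.degrees(np.arctan2(vy,vx))%180,"c",c,"lx",l[:,0].min(),l[:,0].mean(),l[:,0].max(),"ly",l[:,1].min(),l[:,1].max())
    # tray
    m=np.zeros(w.shape,bool);m[tb[0]:tb[1],tb[2]:tb[3]]=1;m&=w
    k=m&(P[...,2]>65)&(P[...,2]<75);q=P[k][:,:2]
    a=np.radians(73.8);ex=np.array([np.cos(a),np.sin(a)]);ey=np.array([-ex[1],ex[0]])
    o=np.array([585,72.]);l=(q-o)@np.stack([ex,ey],1)
    X=np.arange(20,250,15);
    mx=[];mn=[];xs=[]
    for x in X:
        s=l[abs(l[:,0]-x)<8]
        if len(s)<4: continue
        xs.append(x);mx.append(s[:,1].max());mn.append(s[:,1].min())
    print("xmax",l[:,0].max());print(np.round(np.c_[xs,mn,mx]).astype(int).tolist())
    k=m&(P[...,2]>77)&(P[...,2]<96);q=P[k];l=(q[:,:2]-o)@np.stack([ex,ey],1)
    for y in range(-60,66,15):
        s=abs(l[:,1]-y)<5
        if s.sum()>1:
            i=np.argmin(l[s,0]); print(y,"n",s.sum(),"xmin,z",l[s,0][i].round(1),q[s,2][i].round(1),"xmax",l[s,0].max().round(1),"zmax",q[s,2].max().round(1))
    print("bin y",l[:,1].min(),l[:,1].max())
s=load("scene0");t=load("top0")
print("bin holes @~58",plane(s,[361,381.9],[114,131.2],57));print("pull holes @20",plane(s,[295.1,326],[219.8,225.3],20))
E
```

```text
top0 bench z 1.095509074644383
blade 82 [ 589.55224293 -258.10618872   50.81792591] ((590.1249389648438, -258.41986083984375), (12.00168228149414, 36.05424880981445), 20.275144577026367)
plate 69 ang 19.993649 c [ 589.55224293 -258.10618872] lx 17.096617703837882 20.384029978481443 22.833303774659832 ly -43.70997029859542 44.38951025006351
xmax 327.7779270235996
[[20, -67, 64], [35, -66, 63], [50, -66, 63], [65, -66, 64], [80, -65, 64], [95, -67, 63], [110, -66, 64], [125, -66, 64], [140, -66, 63], [155, -66, 64], [170, -66, 64], [185, -66, 64], [200, -66, 64], [215, -66, 64], [230, -66, 64], [245, -67, 64]]
-60 n 5 xmin,z -23.7 86.3 xmax 29.0 zmax 88.0
-45 n 22 xmin,z -26.4 88.7 xmax 31.7 zmax 89.6
-30 n 23 xmin,z -26.2 85.8 xmax 31.7 zmax 91.4
-15 n 23 xmin,z -26.4 87.0 xmax 31.3 zmax 90.0
0 n 25 xmin,z -26.3 87.1 xmax 31.3 zmax 89.6
15 n 23 xmin,z -26.0 86.3 xmax 31.7 zmax 90.7
30 n 24 xmin,z -26.1 86.9 xmax 32.1 zmax 88.2
45 n 29 xmin,z -26.4 86.0 xmax 31.9 zmax 89.1
bin y -71.11436040472685 54.23410526475297
scene0 bench z 0.017839633453718307
blade 88 [ 591.18873367 -256.741278
[... 466 characters left out ...]
, [185, -65, 65], [200, -66, 65], [215, -66, 65], [230, -65, 64], [245, -66, 66]]
-60 n 9 xmin,z -24.2 87.0 xmax 24.5 zmax 87.2
-45 n 27 xmin,z -23.3 88.2 xmax 34.6 zmax 88.2
-30 n 22 xmin,z -23.5 85.4 xmax 35.9 zmax 88.2
-15 n 24 xmin,z -25.5 90.3 xmax 35.3 zmax 90.3
0 n 25 xmin,z -24.4 85.5 xmax 34.3 zmax 89.8
15 n 24 xmin,z -23.8 85.4 xmax 34.1 zmax 88.5
30 n 23 xmin,z -24.5 82.6 xmax 34.9 zmax 88.4
45 n 25 xmin,z -24.4 89.0 xmax 33.0 zmax 89.0
bin y -57.54617805671904 54.50098301623537
bin holes @~58 [[547.48784646  63.58982502  57.        ]
 [615.74107253  42.80167585  57.        ]]
pull holes @20 [[ 552.29048959 -252.22225062   20.        ]
 [ 618.58770715 -228.13931418   20.        ]]
```

Tray yaw is 73.8°, with its centreline through about (586,71.7). The pull's blade centre is about (590.5,-257.3), yaw 110.1°. The hole spacings come out near 71 mm, and the tray width, blade size and heights all match what's given. Now I'll move.

>>> send_rows --series '[[85,[0.755,-0.9,0],[0,0,-1]],[85,[0.755,-0.9,0],[0,0,-1]],[85,[0.755,-0.9,0],[0,0,-1]],[85,[0.755,-0.9,0],[0,0,-1]],[85,[0.755,-0.9,0],[0,0,-1]],[85,[0.755,-0.9,0],[0,0,-1]],[85,[0.755,-0.9,0],[0,0,-1]],[85,[0.755,-0.9,0],[0,0,-1]]]'

```text
clock: 1.1
eef_pos: [549.8, 224.3, 248.1]
tool_rot: [-3.141, -0.0, 2.083]
force: [0.3, 1.0, -0.0]
width: 85.1
gripper_force: 0.0
```

>>> send_rows --series '[[85,[0,-0.9,0],[0,0,-1]],[85,[0,-0.9,0],[0,0,-0.88]],[85,[0,-0.9,-0.2],[0,0,0]],[85,[0,-0.9,-0.2],[0,0,0]],[85,[0,-0.9,-0.3],[0,0,0]],[85,[0,-0.9,-0.3],[0,0,0]],[60,[0,-0.9,-0.3],[0,0,0]],[60,[0,-0.9,-0.3],[0,0,0]]]'

```text
clock: 2.1
eef_pos: [548.7, -207.7, 151.4]
tool_rot: [-3.141, -0.001, 1.922]
force: [0.9, -0.4, 0.4]
width: 60.0
gripper_force: 0.0
```

>>> send_rows --series '[[60,[0,0,0],[0,0,0]],[60,[0,0,0],[0,0,0]]]'

```text
clock: 2.35
eef_pos: [548.7, -205.6, 151.9]
tool_rot: [-3.141, -0.001, 1.921]
force: [0.9, 0.7, -0.2]
width: 60.1
gripper_force: 0.0
```

>>> send_rows --series '[[60,[0.35,-0.43,0],[0,0,0]],[60,[0.35,-0.43,0],[0,0,0]],[60,[0,0,-0.4],[0,0,0]],[60,[0,0,-0.4],[0,0,0]],[60,[0,0,0],[0,0,0]],[60,[0,0,0],[0,0,0]]]'

```text
clock: 3.1
eef_pos: [592.0, -256.7, 105.3]
tool_rot: [3.14, 0.001, 1.923]
force: [-0.6, -1.2, 0.4]
width: 60.3
gripper_force: 0.0
```

```bash
python3 - <<'E'
from cell import get_image
from h import *
o=[]
for n,b in(("top",(140,240,270,410)),("scene",(150,260,240,380))):
    d=get_image(n); o.append(cv2.resize(d["img"][b[0]:b[1],b[2]:b[3]],(560,300),interpolation=cv2.INTER_CUBIC))
cv2.imwrite("pics/g1.png",np.vstack(o)[:,:,::-1])
E
```

```text
(no output)
```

View pics/g1.png

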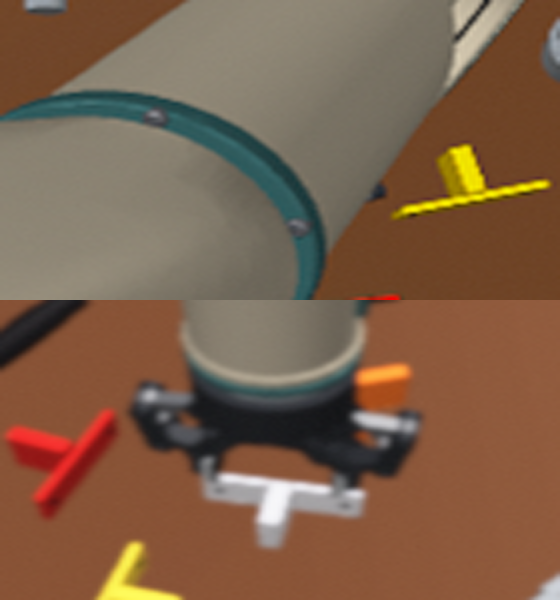

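The fingers straddle the blade, centred in the scene view, with the yellow and orange pulls well clear. I'll descend and grip.

>>> send_rows --series '[[60,[-0.02,0,-0.3],[0,0,0]],[60,[0,0,-0.3],[0,0,0]],[60,[0,0,-0.3],[0,0,0]],[60,[0,0,-0.3],[0,0,0]],[60,[0,0,-0.15],[0,0,0]],[60,[0,0,0],[0,0,0]],[60,[0,0,0],[0,0,0]]]'

```text
clock: 4.08
eef_pos: [590.2, -258.1, 23.8]
tool_rot: [3.141, 0.001, 1.921]
force: [0.1, -0.6, -0.1]
width: 60.0
gripper_force: 0.0
```

>>> send_rows --series '[[0,[0,0,0],[0,0,0]],[0,[0,0,0],[0,0,0]],[0,[0,0,0],[0,0,0]],[0,[0,0,0],[0,0,0]],[0,[0,0,0],[0,0,0]],[0,[0,0,0],[0,0,0]]]'

```text
clock: 4.82
eef_pos: [590.1, -257.9, 23.8]
tool_rot: [3.141, 0.001, 1.922]
force: [0.2, 0.7, 5.0]
width: 11.0
gripper_force: 58.9
```

>>> send_rows --series '[[0,[0,0,0.2],[0,0,0]],[0,[0,0,0.4],[0,0,0]],[0,[0,0,0.4],[0,0,0]],[0,[0,0,0.2],[0,0,0]],[0,[0,0,0],[0,0,0]]]'

```text
clock: 5.45
eef_pos: [590.1, -257.9, 96.0]
tool_rot: [3.141, 0.001, 1.922]
force: [0.4, -0.6, -1.0]
width: 11.0
gripper_force: 58.4
```

>>> send_rows --series '[[0,[-0.06,0.5,0],[0,0,-0.9]],[0,[-0.06,0.5,0],[0,0,-0.9]],[0,[-0.06,0.5,0],[0,0,-0.9]],[0,[-0.06,0.5,0],[0,0,-0.9]],[0,[-0.06,0.5,0],[0,0,-0.9]],[0,[-0.06,0.5,0],[0,0,-0.9]],[0,[-0.06,0.5,0],[0,0,-0.9]],[0,[-0.06,0.5,0],[0,0,-0.95]]]'

```text
clock: 6.45
eef_pos: [560.0, -16.8, 94.3]
tool_rot: [-3.14, 0.001, 1.286]
force: [-0.3, -0.4, -1.0]
width: 11.5
gripper_force: 58.3
```

>>> send_rows --series '[[0,[0,0,0],[0,0,0]],[0,[0,0,0],[0,0,0]],[0,[0,0,0],[0,0,0]]]'

```text
clock: 6.82
eef_pos: [560.9, -19.5, 95.1]
tool_rot: [3.141, 0.001, 1.287]
force: [0.4, 0.1, -2.3]
width: 11.3
gripper_force: 58.4
```

>>> send_rows --series '[[0,[-0.022,0.006,-0.3],[0,0,0.02]],[0,[0,0,-0.255],[0,0,0]],[0,[0,0,0],[0,0,0]],[0,[0,0,0],[0,0,0]]]'

```text
clock: 7.32
eef_pos: [559.9, -17.9, 62.2]
tool_rot: [3.141, 0.0, 1.29]
force: [-0.3, -0.9, -1.6]
width: 11.8
gripper_force: 58.5
```

```bash
python3 - <<'E'
from cell import get_image,sensors
from h import *
st=sensors.read_state();print(st["eef_pos"],st["tool_rot"],st["force"])
o=[]
for n,b in(("top",(110,260,90,330)),("scene",(60,200,300,460))):
    d=get_image(n);np.savez(n+"1.npz",**d); o.append(cv2.resize(d["img"][b[0]:b[1],b[2]:b[3]],(480 if n=="top" else 320,300),interpolation=cv2.INTER_CUBIC))
cv2.imwrite("pics/g2.png",cv2.resize(d["img"][60:190,310:450],(640,594),interpolation=cv2.INTER_CUBIC)[:,:,::-1])
E
```

```text
[559.87206606 -17.9278919   62.16335089] [3.14124811e+00 1.14472416e-04 1.29006663e+00] [-0.30114423 -0.85864549 -1.62217238]
```

View pics/g2.png

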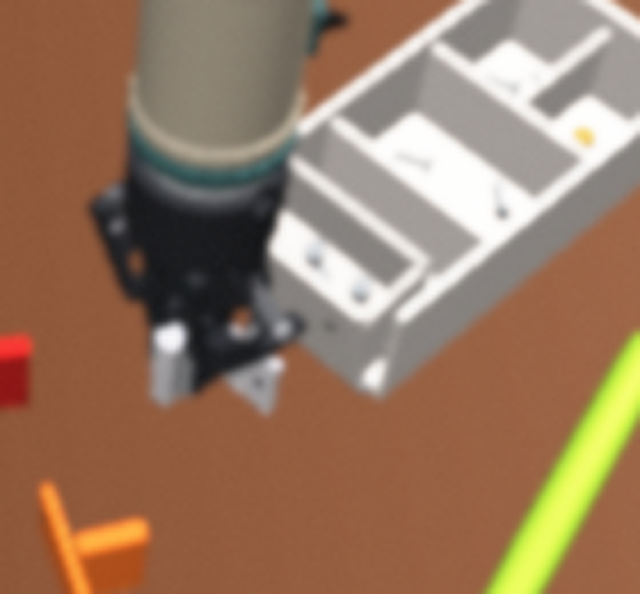

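The scene crop shows the plate's right-hand hole at about (258,383) and the bin's right-hand hole at about (330,325), still clear of each other. I'll compare their sideways positions along the front, measuring centroids.

```bash
python3 - <<'E'
from h import *
a=np.radians(73.8);ex=np.array([np.cos(a),np.sin(a)]);E=np.stack([ex,[-ex[1],ex[0]]],1);o=np.array([585.96,71.72])
def dark(d,u,v,r=2.6):
    g=cv2.cvtColor(d["img"],cv2.COLOR_RGB2GRAY).astype(float)
    for _ in range(4):
        vv,uu=np.mgrid[int(v)-4:int(v)+6,int(u)-4:int(u)+6];k=np.hypot(uu-u,vv-v)<r
        w=np.clip(np.median(g[vv,uu][k])-g[vv,uu],0,None)*k
        if w.sum()==0:break
        u,v=(w*uu).sum()/w.sum(),(w*vv).sum()/w.sum()
    return u,v
for n,u,v,z in(("scene0",361,114,56.5),("scene0",382,131,56.5),("scene1",382,131,56.5),("scene1",366.4,143.8,58.4)):
    d=load(n);p=dark(d,u-.5,v-.5);q=plane(d,*p,z);print(n,np.round(p,1),"local",(q[:2]-o)@E, "depth pt",pts(d)[int(p[1]+.5),int(p[0]+.5)].round(1))
print("tcp local",(np.array([559.9,-17.9])-o)@E)
d=load("scene1");P=pts(d);R=P[135:160,335:378].reshape(-1,3);k=(R[:,2]>40)&(R[:,2]<78);l=(R[k][:,:2]-o)@E
k2=(l[:,0]<-50)&(l[:,1]<-30);print("plate end", k2.sum(),np.sort(l[k2][:,1])[:5], l[k2][:,0].min(),l[k2][:,0].max())
# blade end
u,v=310+170/4.571,60+325/4.569
R=P[int(v)-6:int(v)+20,int(u)-8:int(u)+8].reshape(-1,3);l=(R[:,:2]-o)@E
k=(R[:,2]>82)&(R[:,2]<95);print("blade top",k.sum(),l[k].min(0),l[k].max(0),R[k][:,2].mean())
# ref: same offsets for pull on bench in scene0 (known hole y=+-36)
d=load("scene0")
for u,v in((295.1,219.8),(326,225.3)):
    p=dark(d,u-.5,v-.5);q=plane(d,*p,20);b=np.radians(110.06);e=np.array([[np.cos(b),-np.sin(b)],[np.sin(b),np.cos(b)]]);print("bench hole",np.round(p,1),(q[:2]-[590.1,-257.9])@e)
E
```

```text
scene0 [360.4 113.9] local [-18.8843428   36.20149504] depth pt [543.2  67.7  50.1]
scene0 [381.7 130.9] local [-18.84785849 -35.6044666 ] depth pt [615.3  44.6  55.5]
scene1 [381.8 131. ] local [-18.96720449 -35.84896351] depth pt [615.2  45.1  54.8]
scene1 [366.  143.2] local [-74.26767329 -35.90258641] depth pt [598.9  -7.6  56.2]
tcp local [-9.33320283e+01  2.20705255e-02]
plate end 57 [-45.8882281  -45.42800631 -45.08012636 -45.01657083 -44.90022641] -74.10227178883147 -66.78353612244364
blade top 70 [-111.20398903  -18.26611079] [-87.42962718  27.86517557] 89.13420993944355
bench hole [294.4 219.4] [18.88563417 35.37086368]
bench hole [325.7 225. ] [ 18.69937519 -36.28875862]
```

The pull and bin holes agree sideways within 0.3 mm, and the height is right. I'll approach along the tray axis, feeling for contact.

>>> send_rows --series '[[0,[0.056,0.192,-0.005],[0,0,0]],[0,[0.056,0.192,0],[0,0,0]],[0,[0.056,0.192,0],[0,0,0]],[0,[0,0,0],[0,0,0]],[0,[0,0,0],[0,0,0]]]'

```text
clock: 8.05
eef_pos: [569.6, 16.9, 61.7]
tool_rot: [3.142, 0.001, 1.291]
force: [0.7, -0.6, -1.3]
width: 11.2
gripper_force: 58.5
```

>>> send_rows --series '[[0,[0.0186,0.064,0],[0,0,0]],[0,[0.0186,0.064,0],[0,0,0]],[0,[0.0186,0.064,0],[0,0,0]],[0,[0,0,0],[0,0,0]]]'

```text
clock: 8.55
eef_pos: [573.2, 29.1, 61.7]
tool_rot: [3.142, -0.0, 1.291]
force: [-0.0, -0.4, -1.9]
width: 11.3
gripper_force: 58.4
```

>>> send_rows --series '[[0,[0.0093,0.032,0],[0,0,0]],[0,[0.0093,0.032,0],[0,0,0]],[0,[0.0093,0.032,0],[0,0,0]],[0,[0.0093,0.032,0],[0,0,0]],[0,[0,0,0],[0,0,0]]]'

```text
clock: 9.18
eef_pos: [575.4, 36.8, 61.7]
tool_rot: [3.142, -0.0, 1.291]
force: [0.3, 0.2, -2.1]
width: 11.6
gripper_force: 58.4
```

>>> send_rows --series '[[0,[0.0093,0.032,0],[0,0,0]],[0,[0.0093,0.032,0],[0,0,0]],[0,[0,0,0],[0,0,0]]]'

```text
clock: 9.55
eef_pos: [576.5, 40.6, 61.7]
tool_rot: [-3.142, -0.0, 1.291]
force: [-0.5, -0.2, -2.4]
width: 11.1
gripper_force: 58.4
```

>>> send_rows --series '[[0,[0.0047,0.016,0],[0,0,0]],[0,[0.0047,0.016,0],[0,0,0]],[0,[0,0,0],[0,0,0]],[0,[0,0,0],[0,0,0]]]'

```text
clock: 10.05
eef_pos: [576.8, 41.4, 61.7]
tool_rot: [-3.142, 0.001, 1.29]
force: [-1.5, -3.4, -0.3]
width: 11.5
gripper_force: 58.5
```

>>> send_rows --series '[[0,[0.0047,0.016,0],[0,0,0]],[0,[0.0047,0.016,0],[0,0,0]],[0,[0,0,0],[0,0,0]],[0,[0,0,0],[0,0,0]]]'

```text
clock: 10.55
eef_pos: [577.2, 42.9, 61.7]
tool_rot: [-3.141, 0.001, 1.29]
force: [-2.0, -5.2, 1.5]
width: 11.4
gripper_force: 58.6
```

```bash
python3 - <<'E'
from cell import get_image,sensors
from h import *
d=get_image("scene");np.savez("scene2.npz",**d)
print(sensors.read_state()["force"],sensors.read_state()["torque"])
cv2.imwrite("pics/g3.png",cv2.resize(d["img"][60:190,310:450],(640,594),interpolation=cv2.INTER_CUBIC)[:,:,::-1])
E
```

```text
[-2.69026829 -5.83714407  0.67279101] [-1.04582888  0.50262163  0.04807397]
```

View pics/g3.png

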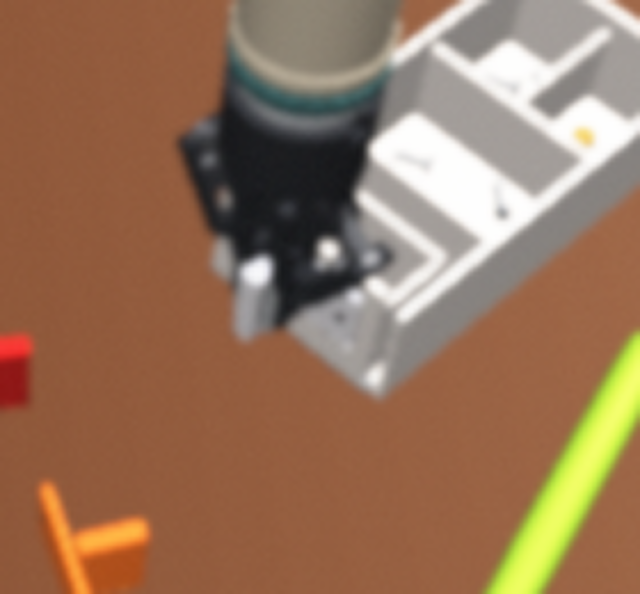

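The force rises about 1.5 N per mm, so the bin is shut and on its buffers, having seated at about 3 N. I'll press on to about 10 N.

>>> send_rows --series '[[0,[0.0047,0.016,0],[0,0,0]],[0,[0.0047,0.016,0],[0,0,0]],[0,[0,0,0],[0,0,0]],[0,[0,0,0],[0,0,0]],[0,[0,0,0],[0,0,0]]]'

```text
clock: 11.22
eef_pos: [577.5, 44.0, 61.7]
tool_rot: [-3.141, 0.002, 1.289]
force: [-3.0, -6.1, 1.1]
width: 11.4
gripper_force: 58.7
```

>>> send_rows --series '[[0,[0.0047,0.016,0],[0,0,0]],[0,[0,0,0],[0,0,0]],[0,[0,0,0],[0,0,0]],[0,[0,0,0],[0,0,0]]]'

```text
clock: 11.72
eef_pos: [577.6, 44.5, 61.7]
tool_rot: [-3.141, 0.003, 1.289]
force: [-3.8, -7.4, 2.0]
width: 11.6
gripper_force: 58.8
```

```bash
python3 - <<'E'
from cell import get_image,sensors
from h import *
a=np.radians(73.8);ex=np.array([np.cos(a),np.sin(a)]);E=np.stack([ex,[-ex[1],ex[0]]],1);o=np.array([585.96,71.72])
for i in range(5):
    s=sensors.read_state();d=get_image("scene");print("along/side",(s["force"][:2]@E).round(2),"z",s["force"][2].round(2),"tcp",((s["eef_pos"][:2]-o)@E).round(2),s["eef_pos"][2].round(2),s["tool_rot"].round(4))
np.savez("scene3.npz",**d)
cv2.imwrite("pics/g4.png",cv2.resize(d["img"][90:150,345:405],(600,600),interpolation=cv2.INTER_CUBIC)[:,:,::-1])
E
```

```text
along/side [-8.11  1.58] z 1.95 tcp [-28.43   0.41] 61.73 [-3.1412e+00  2.8000e-03  1.2892e+00]
along/side [-7.86  0.94] z 1.71 tcp [-28.44   0.38] 61.73 [-3.1412e+00  2.8000e-03  1.2892e+00]
along/side [-8.55  0.22] z 1.14 tcp [-28.43   0.4 ] 61.73 [-3.1412e+00  2.8000e-03  1.2893e+00]
along/side [-6.77  1.07] z 1.25 tcp [-28.43   0.39] 61.73 [-3.1412e+00  2.8000e-03  1.2892e+00]
along/side [-8.44  0.4 ] z 1.3 tcp [-28.42   0.38] 61.74 [-3.1412e+00  2.8000e-03  1.2893e+00]
```

View pics/g4.png

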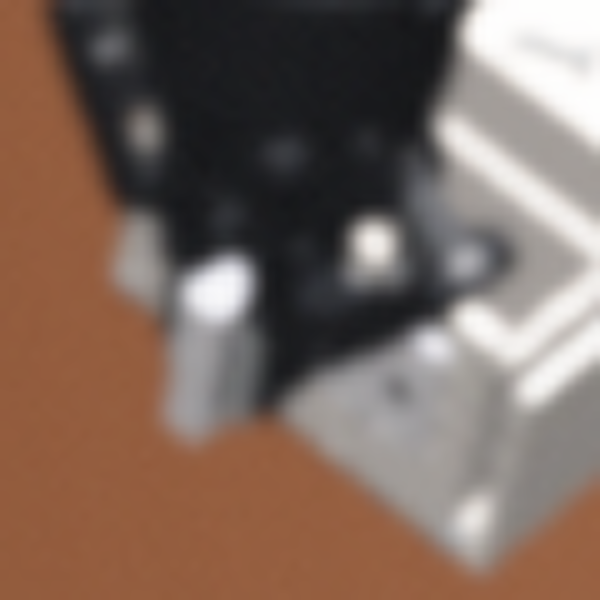

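The plate lies flush on the shut front, with its right-hand hole at crop (395,385), i.e. scene (384.5,128.5). The push is about 8 N, so I'll add about 2 N.

>>> send_rows --series '[[0,[0.004,0.0135,0],[0,0,0]],[0,[0.004,0.0135,0],[0,0,0]],[0,[0,0,0],[0,0,0]],[0,[0,0,0],[0,0,0]],[0,[0,0,0],[0,0,0]],[0,[0,0,0],[0,0,0]]]'

```text
clock: 12.72
eef_pos: [577.9, 45.4, 61.7]
tool_rot: [-3.141, 0.004, 1.289]
force: [-3.5, -8.3, 2.0]
width: 11.1
gripper_force: 58.8
```

```bash
python3 - <<'E'
from cell import get_image,sensors
from h import *
a=np.radians(73.8);ex=np.array([np.cos(a),np.sin(a)]);E=np.stack([ex,[-ex[1],ex[0]]],1);o=np.array([585.96,71.72])
F=[]
for i in range(10):
    s=sensors.read_state();d=get_image("scene");F.append([*(s["force"][:2]@E),s["force"][2]])
print("F",np.mean(F,0),np.std(F,0),"tcp",(s["eef_pos"][:2]-o)@E,s["eef_pos"][2],s["tool_rot"],s["clock"])
g=cv2.cvtColor(d["img"],cv2.COLOR_RGB2GRAY).astype(float)[126:132,381:388]
print(g.astype(int)); i=np.unravel_index(g.argmin(),g.shape);v,u=np.mgrid[126:132,381:388];w=np.clip(np.median(g)-g,0,None)*(np.hypot(u-381-i[1],v-126-i[0])<2)
p=((w*u).sum()/w.sum(),(w*v).sum()/w.sum());q=plane(d,*p,58);print(p,(q[:2]-o)@E)
E
```

```text
F [-9.41578733  1.24896638  2.14252625] [0.46641912 0.28712033 0.48816757] tcp [-27.49983284   0.35475558] 61.76817494171916 [-3.14118835  0.00366608  1.28883972] 13.175
[[137 148 149 153 156 163 172]
 [154 157 150 141 143 154 162]
 [160 158 142 126 126 144 157]
 [161 158 146 131 128 142 154]
 [163 161 157 148 145 150 154]
 [163 165 162 157 156 155 155]]
(np.float64(384.26797385620915), np.float64(128.18954248366012)) [ -9.21984171 -34.77322197]
```

>>> send_rows --series '[[0,[0.002,0.008,0],[0,0,0]],[0,[0,0,0],[0,0,0]],[0,[0,0,0],[0,0,0]],[0,[0,0,0],[0,0,0]],[0,[0,0,0],[0,0,0]],[0,[0,0,0],[0,0,0]],[0,[0,0,0],[0,0,0]]]'

```text
clock: 14.1
eef_pos: [578.0, 45.7, 61.7]
tool_rot: [-3.141, 0.004, 1.289]
force: [-3.3, -8.4, 1.8]
width: 11.2
gripper_force: 58.8
```

```bash
python3 - <<'E'
from cell import get_image,sensors,ctrl
import numpy as np
F=[]
for i in range(6):
    s=sensors.read_state();get_image("scene");F.append(s["force"])
m=np.mean(F,0);a=m[0]*.279+m[1]*.960;print(m,a,s["clock"],s["width"],s["gripper_force"])
if -12<a<-8: print(ctrl.finish_job())
E
```

```text
[-3.84091832 -9.32821409  2.28271637] -10.026701733001463 14.35 11.44320304966453 58.842583894729614
the job is handed in; nothing more can be done
None
```

The job is handed in at 14.4 s: the bin is shut on its buffers, and the aluminium pull is gripped upright and flush on its front at a steady 10.0 N, with the holes lined up to within about 1 mm.

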